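# Turn the order of stripped kart engine parts for reassembly

### The job

Four engine parts stand in a row on the dark steel strip-down rack in the order they came off the kart. Move them to the empty plywood assembly rack in the reverse order, so that what came off last is first to hand: the part nearest the robot goes to the place farthest from it, the second nearest to the second farthest, and so on. Leave each part standing upright, the same way up, centred on its own cork pad and let go.

Things in the scene. Friction and masses are not known exactly. Their poses are not given: they have to be found in the camera images.
- strip_rack: full rack: dark steel base 284 x 76 x 8 mm, four square rubber seats in a row, centres at x = -102, -34, 34, 102 mm, y = 0 in its frame, seat tops 12 mm above the table. Thin fins (3 mm thick, tops 18 mm up, at x = 0, +-68, +-136 mm) between the places; long sides open; x axis along the row, away from the robot (within 0.3 rad); origin: centre of underside, on the table; fixed
- assembly_rack: empty rack, left or right of the other: same size, pale plywood, four round cork pads (56 mm) in a row, centres at x = -102, -34, 34, 102 mm, y = 0 in its frame, pad tops 12 mm above the table. Fins (3 mm thick, tops 18 mm up, at x = 0, +-68, +-136 mm) between the places; long sides open; x axis along the row, away from the robot (within 0.3 rad); origin: centre of underside, on the table; fixed
- piston: aluminium engine piston standing upright: cylinder 46 mm across, 44 mm high, 0.13 to 0.25 kg, two dark rings near the top. Origin at the centre of its underside, z up. Grip it round its side, with the fingers closing across the row, since the neighbours are too near along the row (so for all the parts)
- clutch_hub: dark steel clutch hub: a disc 48 mm across and 12 mm thick, with a round toothed boss 26 mm across on top, rising from 12 to 38 mm. 0.18 to 0.36 kg. Origin at the centre of its underside, z up. Grip the boss
- bearing: ball bearing lying flat: steel ring 47 mm across, 14 mm high (the lowest part), 0.08 to 0.15 kg, dark raceway with balls and a dark bore seen from above. Origin at the centre of its underside, z up. Grip it round its rim
- sleeve: plain steel axle sleeve standing on end: 30 mm across, 55 mm high (the tallest and slimmest part), 0.11 to 0.22 kg, dark bore on top. Origin at the centre of its underside, z up. Grip it round its side
- seat_piston: square mid-grey rubber seat (56 x 56 x 4 mm) fixed in the strip-down rack, on which the piston stands at the start; origin at the centre of its underside, its top 4 mm above that. It only marks the place where that part began; it does not move
- seat_clutch_hub: square mid-grey rubber seat (56 x 56 x 4 mm) fixed in the strip-down rack, on which the clutch hub stands at the start; origin at the centre of its underside, its top 4 mm above that. It only marks the place where that part began; it does not move
- seat_bearing: square mid-grey rubber seat (56 x 56 x 4 mm) fixed in the strip-down rack, on which the bearing stands at the start; origin at the centre of its underside, its top 4 mm above that. It only marks the place where that part began; it does not move
- seat_sleeve: square mid-grey rubber seat (56 x 56 x 4 mm) fixed in the strip-down rack, on which the sleeve stands at the start; origin at the centre of its underside, its top 4 mm above that. It only marks the place where that part began; it does not move

How it is judged:
By the outcome, as a careful person would: the job done as asked, in the order asked, and still so for the second after the job is handed in, with the robot touching nothing.
It also fails if it takes over 106 s, if anything falls off the work surface, if the arm or the gripper's body presses on something with over 40 N, if the wrist force passes 120 N, or if a joint passes its speed limit or range.

### The arm

A 7-joint arm with a two-finger parallel gripper is mounted at the origin on the work surface. World frame = base frame: x ahead of the robot, y to its left, z up, the work surface at z = 0. Lengths are in mm, angles in rad, forces in N, time in s.
With the tool pointing down it reaches from about 350 to 900 mm from the base axis. Payload 7.2 kg.
Tool frame: the origin (TCP) lies between the finger pads; the fingertips stand 8 mm ahead of it and the grasp point (between the pads) lies 11 mm behind it (manip.tcp_to_tips is the distance from the TCP to the fingertips, in mm); z points along the fingers, y is the line along which they close (so a half turn about z gives the same grasp; the last joint's range is limited). The gripper opens to 85 mm and grips with 20 to 120 N. Pads are 22 mm wide; open, the fingers measure 114 mm over their backs; the gripper's body (76 mm by 85 mm) begins 54 mm behind the grasp point. The pads swing forward as they close: fully open they stand 13 mm farther back than shut.
Start: joints at [1.039, 0.411, -0.013, 1.596, 0.006, 1.134, -0.082], TCP at [279.583, -558.983, 239.297] pointing down, gripper open.
Joint ranges: [-2.95, 2.95], [-0.29, 1.99], [-1.47, 1.44], [0.14, 2.54], [-1.03, 4.17], [0.13, 1.85], [-2.86, 2.86]. Speed limits (rad/s): [2.39, 2.39, 3.01, 3.01, 3.14, 3.14, 3.14].

### API

Orientations are given as [roll, pitch, yaw] about the fixed x, y, z axes, in that order (R = Rz(yaw) Ry(pitch) Rx(roll)).
In Python, from bench import manip gives the robot as it stands.
- The arm moves only by the tool servo_tool, never from a script. Its argument "commands" is a list of rows, each an object with "linear": the shift along the world's x, y, z in units of 40 mm (1.0 is 40 mm), a list of three; "turn": the turn about the world's z in units of 5 degrees (1.0 is 5 degrees); "claw": the opening in per cent of the stroke, from 0 (shut) to 100 (fully open). A call has 1 to 20 rows; each row shifts and turns the commanded pose from where the row before left it; what a row does not reach is not made up. A row lasts 1/10 s, in which the tool goes at most 50 mm and 8.59 degrees, less where a joint would pass 70% of its speed; a pose out of reach is approached as far as the arm can. A call is refused whole if a number of a shift passes 1 or a number of a turn 1, either way. A call with a gripper value outside its range is refused whole. The fingers move at their own pace and stop on an object; "grip_force" is the grip in N (left out, the last holds). Time passes only in rows, so rows that do not move let the fingers close. It gives the time, the measured TCP pose, the force, the opening and the grip force at its end, in the units of the state.
- manip.sense(): the state, without advancing time (a new reading comes with each control period).
- manip.camera(name): name is "side" or "top"; returns a dict with "pixels" (480x640x3 uint8, red, green, blue), "camera_matrix" (3x3 intrinsics, pixels), "k1" (the pictures are not rectified: a ray, as slopes to the right and down, at radius r is drawn at 1 + k1 r^2 times it, then the intrinsics apply), "rvec" (rotation vector, rad) and "tvec" (3), from world to camera coordinates, as OpenCV has them. Camera axes: x right, y down, z forward; pixel columns grow to the right and rows downward; lengths in mm; the calibration is good to about 2 mm. A picture is of the moment at which its call begins. There is no depth.
- manip.sign_off(): hands the job in; it is judged then, once.
The state is a dict: "time": time; "q": joint angles; "joint_velocities": joint speeds; "joint_efforts": joint torques, N m; "position": TCP position; "tool_rot": TCP orientation; "ft_force": force on the tool from outside, world axes, zero at the start; "ft_torque": the same for the moment, N m; "gripper_width": finger opening in mm; "gripper_force": force on a finger pad.
Only numpy, scipy, OpenCV 4.12 (cv2) and the standard library are available. Lean on these libraries where they do the work, as an engineer would, in place of code of your own. Each camera call takes 0.05 s, during which the arm holds its last target. There are 200 camera calls.

## Working session

There is one attempt and no reset: what is moved stays moved. The work goes in short steps, Python scripts to look and compute and a tool call to move; the robot and the scene stay as the last step left them, time stands still between calls to the robot, and variables do not carry over. Pictures are saved under pics/ and viewed, at most 14 in all, crops included, and the job is handed in when it is done.

Besides the shell and the picture viewer there is one more tool, called as name(argument=value, ...), one argument or row to a line, values as JSON. servo_tool: Moves the arm, as the interface text tells. Its arguments: {"type":"object","properties":{"commands":{"type":"array","items":{"type":"object","properties":{"linear":{"type":"array","items":{"type":"number"}},"turn":{"type":"number"},"claw":{"type":"number"}}}},"grip_force":{"type":"number"}},"required":["commands"]}

```bash
mkdir -p pics
cat > h.py <<'E'
import numpy as np,cv2
from bench import manip
def snap(name,fn=None):
    c=manip.camera(name)
    if fn: cv2.imwrite('pics/'+fn,c['pixels'][:,:,::-1])
    return c
def ray(c,uv,z):
    K=np.array(c['camera_matrix']);R=cv2.Rodrigues(np.array(c['rvec'],float))[0];t=np.array(c['tvec'],float).ravel()
    uv=np.atleast_2d(np.array(uv,float)); d=(uv-K[[0,1],2])/K[[0,1],[0,1]]
    s=d.copy()
    for _ in range(20): s=d/(1+c['k1']*(s**2).sum(1,keepdims=True))
    o=-R.T@t; v=np.c_[s,np.ones(len(s))]@R
    return o+v*((z-o[2])/v[:,2])[:,None]
def proj(c,P):
    K=np.array(c['camera_matrix']);R=cv2.Rodrigues(np.array(c['rvec'],float))[0];t=np.array(c['tvec'],float).ravel()
    p=np.atleast_2d(P)@R.T+t; s=p[:,:2]/p[:,2:]; s=s*(1+c['k1']*(s**2).sum(1,keepdims=True))
    return s*K[[0,1],[0,1]]+K[[0,1],2]
E
python3 - <<'E'
from h import *
for n in('top','side'):
    c=snap(n,n+'0.png');R=cv2.Rodrigues(np.array(c['rvec'],float))[0];print(n,-R.T@np.array(c['tvec']).ravel(),c['k1'])
s=manip.sense();print(s['position'],s['tool_rot'],s['gripper_width'],s['time'],s['ft_force'])
E
```

```text
top [439.59561298 -28.48879313 956.77821599] -0.08044557890413642
side [ 337.12249323 -557.0101912   662.75279278] -0.14063661266651656
[ 279.37855971 -558.59497377  238.53587387] [-3.14012107e+00  7.78836773e-05  4.63815604e-01] 84.92515082565123 0.1 [ 0.1132918   0.04079082 -0.75597919]
```

View pics/top0.png

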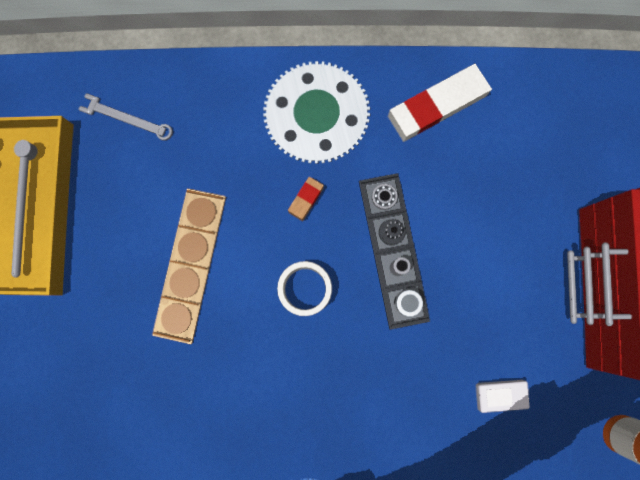

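View pics/side0.png

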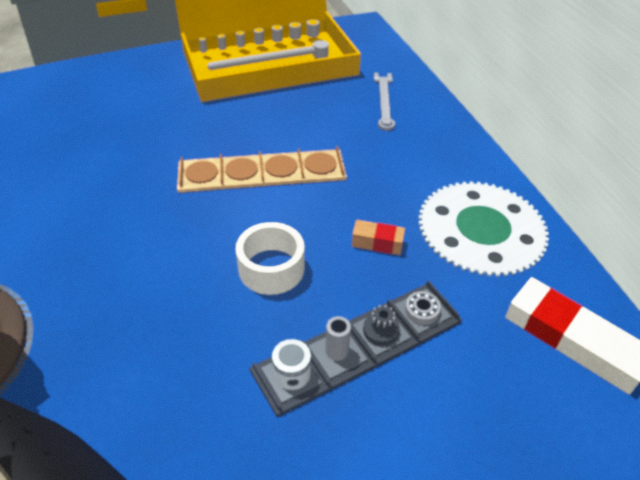

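The top view shows the plywood rack at left, (190,266), and the steel rack at right, (394,250). From near to far the parts are piston (409,303), sleeve (402,266), hub (394,232) and bearing (384,196).

```bash
cat > m.py <<'E'
from h import *
def blobs(m,a): 
    n,l,s,c=cv2.connectedComponentsWithStats(m.astype(np.uint8)); return [(c[i],s[i],l==i) for i in range(1,n) if s[i,4]>a]
ims={}
for n in('top','side'):
    c=snap(n);h=cv2.cvtColor(c['pixels'],cv2.COLOR_RGB2HSV);H,S,V=[h[...,i].astype(int) for i in range(3)]
    cork=(H<16)&(S>95)&(S<190)&(V>90)&(V<190)
    pts=[]
    for cc,s,l in blobs(cork,150):
        p=ray(c,cc,12)[0];print(n,'cork',cc.round(1),s[2:],p.round(1))
    nb=~((H>100)&(H<125)&(S>120))
    for cc,s,l in blobs(nb,2000):
        if s[4]<9000:
            r=cv2.minAreaRect(np.argwhere(l)[:,::-1].astype(np.float32));b=cv2.boxPoints(r)
            print(n,'rect',cc.round(0),ray(c,b,4).round(1)[:,:2].tolist(), ray(c,r[0],4).round(1)[0])
    x0,y0,x1,y1=(350,165,440,335) if n=='top' else (245,275,470,420)
    im=c['pixels'][y0:y1,x0:x1,::-1];k=3.5 if n=='top' else 3
    ims[n]=cv2.resize(im,None,fx=k,fy=k,interpolation=cv2.INTER_CUBIC)
a,b=ims['top'],ims['side'];w=np.zeros((600,800,3),np.uint8)
a=a[:600];w[:a.shape[0],:a.shape[1]]=a
b=cv2.resize(b,(480,int(b.shape[0]*480/b.shape[1])));w[:b.shape[0],318:798]=b
cv2.imwrite('pics/z.png',w)
E
python3 m.py
```

```text
top cork [200.8 211.9] [ 29  29 661] [610.2 201.1  12. ]
top cork [192.9 246.4] [ 30  30 645] [544.8 214.   12. ]
top rect [316. 112.] [[914.4, 90.1], [913.1, -118.8], [706.2, -116.2], [706.4, 85.9]] [807.9 -15.    4. ]
top rect [439. 102.] [[809.3, -147.5], [915.7, -330.6], [850.7, -361.5], [746.6, -179.7]] [ 829.6 -253.7    4. ]
top rect [394. 251.] [[671.9, -95.8], [688.4, -172.6], [409.0, -225.7], [393.6, -151.3]] [ 538.5 -161.4    4. ]
top rect [189. 266.] [[378.3, 290.9], [661.8, 234.5], [643.1, 154.8], [362.1, 212.9]] [509.5 223.1   4. ]
side cork [363.7 241.4] [ 22  14 230] [610.3   2.2  12. ]
side rect [260. 170.] [[371.0, 302.8], [669.7, 244.0], [639.3, 150.5], [360.5, 207.4]] [508.4 224.3   4. ]
side rect [270. 258.] [[437.4, 110.3], [540.2, 76.9], [495.7, -61.1], [403.9, -31.3]] [468.3  19.8   4. ]
side rect [577. 333.] [[742.8, -181.9], [825.9, -123.6], [923.7, -310.2], [840.4, -352.1]] [ 832.7 -245.3    4. ]
side rect [ 13. 335.] [[76.1, 90.5], [123.9, 75.8], [121.1, -101.5], [79.4, -90.0]] [100.8 -12.5   4. ]
side rect [ 44. 450.] [[78.2, -213.7], [79.4, -103.5], [233.3, -147.1], [219.7, -251.0]] [ 154.3 -180.8    4. ]
```

View pics/z.png

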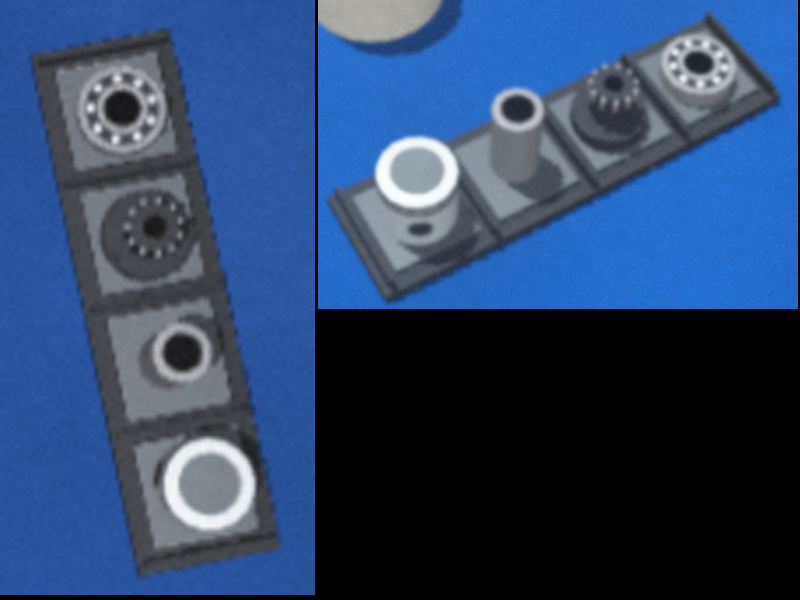

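The zoomed crop shows the circular tops clearly in both views. I'll triangulate from these.

```bash
cat > f.py <<'E'
from h import *
T=snap('top');S=snap('side')
tp=[(409.9,303.3),(402,265.6),(394,230.1),(384.7,196.1)];sd=[(291.4,355.6),(338.3,326.1),(383.8,314.4),(423.1,305)]
Z=[56,67,50,26];P=[]
for a,b,z in zip(tp,sd,Z):
    p,q=ray(T,a,z)[0],ray(S,b,z)[0];P.append((p+q)/2);print(p.round(1)[:2],q.round(1)[:2])
def line(P,nm):
    P=np.array(P)[:,:2];m=P.mean(0);u=np.linalg.svd(P-m)[2][0];u*=np.sign(u[0])
    print(nm,'centre',m.round(1),'yaw',np.arctan2(u[1],u[0]).round(4),'places',[(m+u*x).round(1).tolist() for x in(-102,-34,34,102)],((P-m)@u).round(1))
line(P,'strip')
for n,c,(x0,y0,x1,y1) in(('top',T,(145,180,235,350)),('side',S,(165,140,360,200))):
    h=cv2.cvtColor(c['pixels'],cv2.COLOR_RGB2HSV).astype(int);s=h[...,1];
    cut=np.zeros(s.shape,np.uint8);v=h[...,2]
    m=(h[...,0]<20)&(s>105)&(s<230);cut[y0:y1,x0:x1]=m[y0:y1,x0:x1]
    cut=cv2.morphologyEx(cut,cv2.MORPH_OPEN,cv2.getStructuringElement(2,(9,9) if n=='top' else (7,5)))
    k,l,st,ce=cv2.connectedComponentsWithStats(cut);Q=[]
    for i in range(1,k):
        if st[i,4]>200:
            e=cv2.fitEllipse(np.argwhere(l==i)[:,::-1].astype(np.float32));Q.append(ray(c,ce[i],12)[0]);print(n,ce[i].round(1),st[i,2:],Q[-1].round(1)[:2])
    if len(Q)==4: line(Q,'cork '+n)
E
python3 f.py
```

```text
[ 441.3 -180.7] [ 440.8 -182.7]
[ 506.2 -166. ] [ 505.3 -167.1]
[ 570.7 -155.3] [ 571.2 -157.2]
[ 637.4 -142.5] [ 636.8 -144. ]
strip centre [ 538.7 -161.9] yaw 0.1899 places [[438.5, -181.2], [505.3, -168.4], [572.1, -155.5], [638.9, -142.7]] [-99.6 -33.2  32.7 100.1]
top [200.7 211.7] [ 29  29 642] [610.4 201.2]
side [318.7 162.9] [ 38  22 606] [606.1 198.9]
side [280.5 165.7] [ 34  23 594] [541.6 211.8]
side [240.9 168.6] [ 34  23 598] [475.3 225.2]
side [201.  171.5] [ 34  22 585] [409. 239.]
cork side centre [508.  218.7] yaw -0.2009 places [[408.0, 239.1], [474.7, 225.5], [541.3, 211.9], [607.9, 198.4]] [ 100.1   34.3  -33.3 -101. ]
```

servo_tool(
  commands=[
    {"linear": [0.288, 0.674, -0.16], "turn": -0.224, "claw": 100},
    {"linear": [0.288, 0.674, -0.16], "turn": -0.224, "claw": 100},
    {"linear": [0.288, 0.674, -0.16], "turn": -0.224, "claw": 100},
    {"linear": [0.288, 0.674, -0.16], "turn": -0.224, "claw": 100},
    {"linear": [0.288, 0.674, -0.16], "turn": -0.224, "claw": 100},
    {"linear": [0.288, 0.674, -0.16], "turn": -0.224, "claw": 100},
    {"linear": [0.288, 0.674, -0.16], "turn": -0.224, "claw": 100},
    {"linear": [0.288, 0.674, -0.16], "turn": -0.224, "claw": 100},
    {"linear": [0.288, 0.674, -0.16], "turn": -0.224, "claw": 100},
    {"linear": [0.288, 0.674, -0.16], "turn": -0.224, "claw": 100},
    {"linear": [0.288, 0.674, -0.16], "turn": -0.224, "claw": 100},
    {"linear": [0.288, 0.674, -0.16], "turn": -0.224, "claw": 100},
    {"linear": [0.288, 0.674, -0.16], "turn": -0.224, "claw": 100},
    {"linear": [0.288, 0.674, -0.16], "turn": -0.224, "claw": 100},
    {},
    {},
    {},
  ],
  grip_force=40,
)

```text
invalid input
```

Run:
```python
from h import *
s=manip.sense();print(manip.tcp_to_tips,s['position'].round(2),s['tool_rot'].round(3),s['ft_force'])
snap('side','s1.png')
```

```text
8.0 [ 279.51 -558.84  239.  ] [-3.141  0.     0.464] [-0.48958262 -0.14081706 -1.04842688]
```

View pics/s1.png

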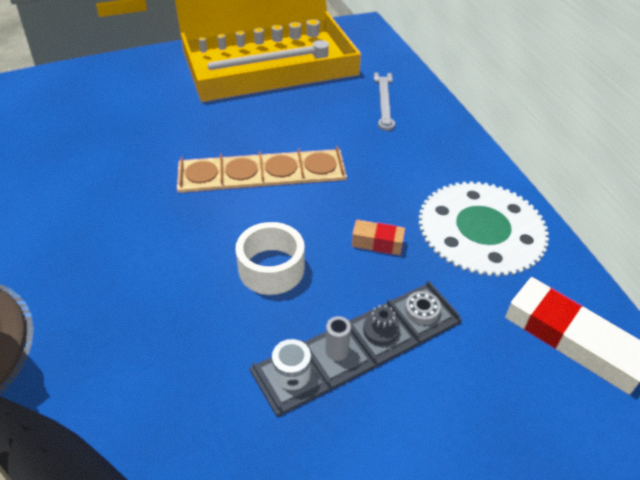

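The call was refused, probably because of the empty rows, so the scene hasn't changed. I'll resend it with every row filled in.

servo_tool(
  commands=[
    {"linear": [0.288, 0.674, -0.16], "turn": -0.224, "claw": 100},
    {"linear": [0.288, 0.674, -0.16], "turn": -0.224, "claw": 100},
    {"linear": [0.288, 0.674, -0.16], "turn": -0.224, "claw": 100},
    {"linear": [0.288, 0.674, -0.16], "turn": -0.224, "claw": 100},
    {"linear": [0.288, 0.674, -0.16], "turn": -0.224, "claw": 100},
    {"linear": [0.288, 0.674, -0.16], "turn": -0.224, "claw": 100},
    {"linear": [0.288, 0.674, -0.16], "turn": -0.224, "claw": 100},
    {"linear": [0.288, 0.674, -0.16], "turn": -0.224, "claw": 100},
    {"linear": [0.288, 0.674, -0.16], "turn": -0.224, "claw": 100},
    {"linear": [0.288, 0.674, -0.16], "turn": -0.224, "claw": 100},
    {"linear": [0.288, 0.674, -0.16], "turn": -0.224, "claw": 100},
    {"linear": [0.288, 0.674, -0.16], "turn": -0.224, "claw": 100},
    {"linear": [0.288, 0.674, -0.16], "turn": -0.224, "claw": 100},
    {"linear": [0.288, 0.674, -0.16], "turn": -0.224, "claw": 100},
    {"linear": [0, 0, 0], "turn": 0, "claw": 100},
    {"linear": [0, 0, 0], "turn": 0, "claw": 100},
    {"linear": [0, 0, 0], "turn": 0, "claw": 100},
  ],
  grip_force=40,
)

```text
time: 2.05
position: [440.6, -182.5, 149.9]
tool_rot: [3.141, -0.0, 0.189]
ft_force: [-0.0, -0.0, -0.6]
gripper_width: 85.4
gripper_force: 0.0
```

Run:
```python
from h import *
s=manip.sense();print(manip.tcp_to_tips,s['position'].round(2),s['tool_rot'].round(3),s['ft_force'])
snap('side','s2.png')
```

```text
8.0 [ 440.63 -182.49  149.89] [ 3.141 -0.     0.189] [-0.04568053 -0.02967221 -0.55638081]
```

View pics/s2.png

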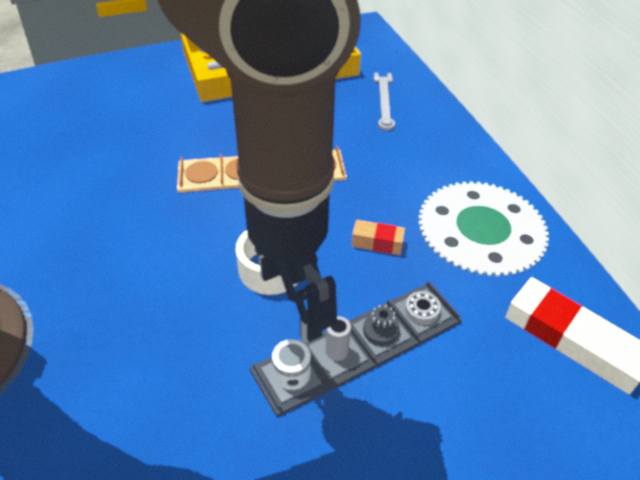

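Run:
```python
from h import *
c=snap('side');y=np.array([-np.sin(.189),np.cos(.189),0]);p=np.array([440.6,-182.5,155])
print(proj(c,[p,p+46*y,p-46*y,p+[0,0,100]]).round(0)); c=snap('top','t2.png');print(proj(c,[p,p+46*y,p-46*y]).round(0))
```

```text
[[289. 305.]
 [270. 276.]
 [311. 336.]
 [287. 240.]]
[[422. 304.]
 [393. 309.]
 [451. 298.]]
```

View pics/t2.png

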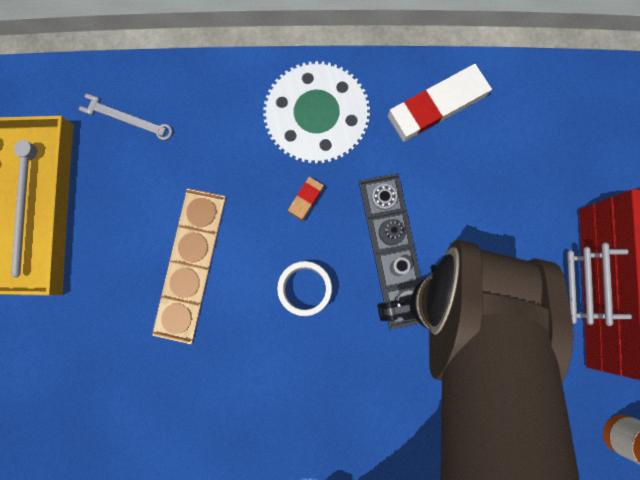

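The left finger shows at (393,309), as predicted. Next I descend on the piston, close and lift.

servo_tool(
  commands=[
    {"linear": [0, 0.01, -0.4], "turn": 0, "claw": 100},
    {"linear": [0, 0, -0.4], "turn": 0, "claw": 100},
    {"linear": [0, 0, -0.4], "turn": 0, "claw": 100},
    {"linear": [0, 0, -0.4], "turn": 0, "claw": 100},
    {"linear": [0, 0, -0.4], "turn": 0, "claw": 100},
    {"linear": [0, 0, -0.4], "turn": 0, "claw": 100},
    {"linear": [0, 0, -0.3], "turn": 0, "claw": 100},
    {"linear": [0, 0, -0.3], "turn": 0, "claw": 100},
    {"linear": [0, 0, 0], "turn": 0, "claw": 100},
    {"linear": [0, 0, 0], "turn": 0, "claw": 65},
    {"linear": [0, 0, 0], "turn": 0, "claw": 55},
    {"linear": [0, 0, 0], "turn": 0, "claw": 45},
    {"linear": [0, 0, 0], "turn": 0, "claw": 40},
    {"linear": [0, 0, 0], "turn": 0, "claw": 40},
    {"linear": [0, 0, 0], "turn": 0, "claw": 40},
    {"linear": [0, 0, 0], "turn": 0, "claw": 40},
  ],
  grip_force=40,
)

```text
time: 3.8
position: [441.4, -181.3, 30.5]
tool_rot: [3.141, -0.001, 0.19]
ft_force: [-0.8, 0.0, 6.2]
gripper_width: 44.8
gripper_force: 40.5
```

servo_tool(
  commands=[
    {"linear": [0, 0, 0.2], "turn": 0, "claw": 40},
    {"linear": [0, 0, 0.4], "turn": 0, "claw": 40},
    {"linear": [0, 0, 0.4], "turn": 0, "claw": 40},
    {"linear": [0, 0, 0.5], "turn": 0, "claw": 40},
    {"linear": [0, 0, 0.5], "turn": 0, "claw": 40},
    {"linear": [0, 0, 0.4], "turn": 0, "claw": 40},
    {"linear": [0, 0, 0.4], "turn": 0, "claw": 40},
    {"linear": [0, 0, 0.2], "turn": 0, "claw": 40},
    {"linear": [0, 0, 0], "turn": 0, "claw": 40},
  ],
)

```text
time: 4.7
position: [441.4, -181.4, 150.8]
tool_rot: [3.14, -0.002, 0.19]
ft_force: [0.2, 0.0, -1.0]
gripper_width: 44.9
gripper_force: 41.1
```

servo_tool(
  commands=[
    {"linear": [0.15, 0.34, 0], "turn": -0.32, "claw": 40},
    {"linear": [0.3, 0.68, 0], "turn": -0.32, "claw": 40},
    {"linear": [0.3, 0.68, 0], "turn": -0.32, "claw": 40},
    {"linear": [0.3, 0.68, 0], "turn": -0.32, "claw": 40},
    {"linear": [0.3, 0.68, 0], "turn": -0.32, "claw": 40},
    {"linear": [0.3, 0.68, 0], "turn": -0.32, "claw": 40},
    {"linear": [0.3, 0.68, 0], "turn": -0.32, "claw": 40},
    {"linear": [0.3, 0.68, 0], "turn": -0.32, "claw": 40},
    {"linear": [0.3, 0.68, 0], "turn": -0.32, "claw": 40},
    {"linear": [0.3, 0.68, 0], "turn": -0.32, "claw": 40},
    {"linear": [0.3, 0.68, 0], "turn": -0.32, "claw": 40},
    {"linear": [0.3, 0.68, 0], "turn": -0.32, "claw": 40},
    {"linear": [0.3, 0.68, 0], "turn": -0.32, "claw": 40},
    {"linear": [0.3, 0.68, 0], "turn": -0.32, "claw": 40},
    {"linear": [0.15, 0.34, 0], "turn": 0, "claw": 40},
    {"linear": [0, 0, 0], "turn": 0, "claw": 40},
    {"linear": [0, 0, 0], "turn": 0, "claw": 40},
    {"linear": [0, 0, 0], "turn": 0, "claw": 40},
  ],
)

```text
time: 6.5
position: [608.6, 197.6, 149.3]
tool_rot: [3.14, 0.0, -0.202]
ft_force: [-0.2, -1.1, -1.9]
gripper_width: 44.9
gripper_force: 41.2
```

Run:
```python
from h import *
T=snap('top');S=snap('side')
a=T['pixels'][170:350,140:340,::-1];b=S['pixels'][40:220,150:400,::-1]
w=np.zeros((600,800,3),np.uint8);a=cv2.resize(a,(330,297));b=cv2.resize(b,(800,576))
cv2.imwrite('pics/h.png',b);cv2.imwrite('pics/ht.png',cv2.resize(T['pixels'][170:350,140:340,::-1],(660,594)))
```

```text
(no output)
```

View pics/h.png

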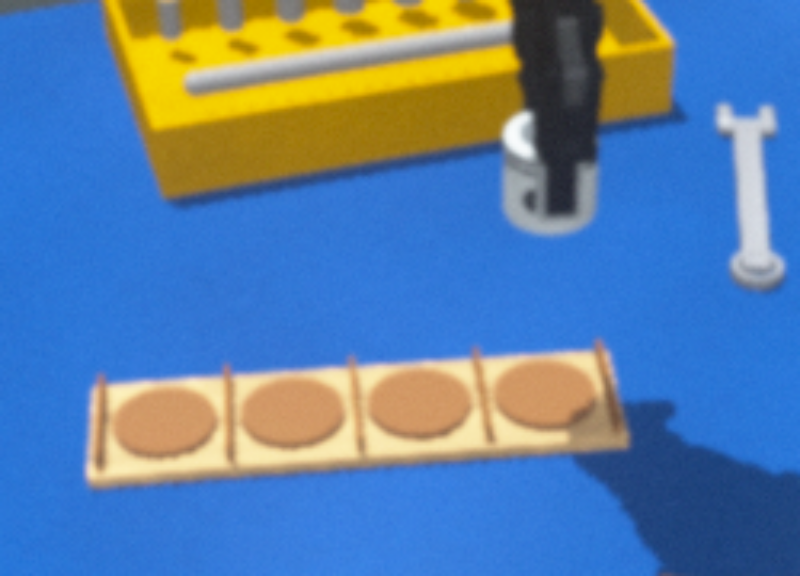

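The side view shows the piston held upright, its middle at about (322,100). The far pad is at (320.5,163).

Run:
```python
from h import *
S=snap('side');T=snap('top')
s=manip.sense();print(s['position'])
for z in(132,154,176):print(z,proj(S,[608.6,197.6,z]))
print('pad proj',proj(S,[[609.2,199.8,12],[608.6,197.6,12]]),proj(T,[[609.2,199.8,12],[409.5,240.2,12],[476,226.5,12],[542.6,213,12]]))
```

```text
[608.91276041 198.52687971 149.90377284]
132 [[321.62711687 104.13522213]]
154 [[321.88981339  92.2570133 ]]
176 [[322.16008695  80.0193318 ]]
pad proj [[320.23217915 162.24999747]
 [320.31824959 163.08664998]] [[201.43197746 212.37353522]
 [176.81495153 319.09051178]
 [185.14643604 283.1241555 ]
 [193.37734377 247.50628695]]
```

View pics/ht.png

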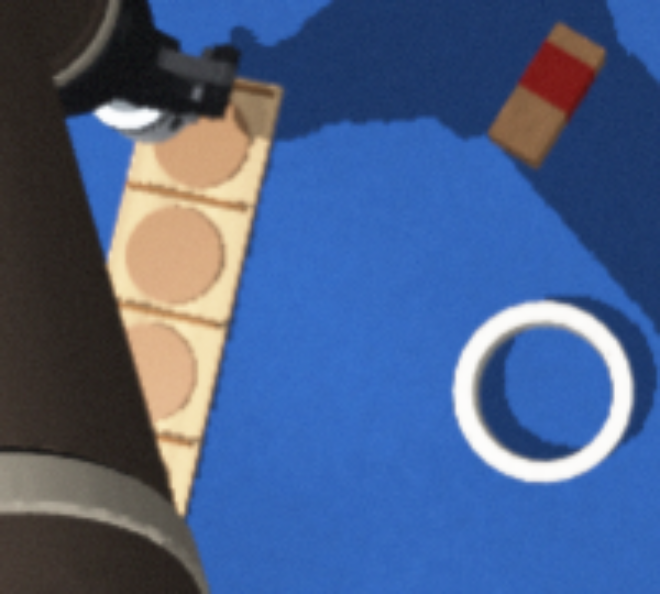

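servo_tool(
  commands=[
    {"linear": [0.01, 0.03, -0.3], "turn": 0, "claw": 40},
    {"linear": [0, 0, -0.5], "turn": 0, "claw": 40},
    {"linear": [0, 0, -0.5], "turn": 0, "claw": 40},
    {"linear": [0, 0, -0.5], "turn": 0, "claw": 40},
    {"linear": [0, 0, -0.5], "turn": 0, "claw": 40},
    {"linear": [0, 0, -0.4], "turn": 0, "claw": 40},
    {"linear": [0, 0, -0.2], "turn": 0, "claw": 40},
    {"linear": [0, 0, -0.07], "turn": 0, "claw": 40},
    {"linear": [0, 0, 0], "turn": 0, "claw": 40},
    {"linear": [0, 0, 0], "turn": 0, "claw": 40},
  ],
)

```text
time: 7.7
position: [609.7, 201.0, 31.3]
tool_rot: [-3.141, -0.001, -0.201]
ft_force: [-0.0, -0.5, -1.5]
gripper_width: 45.0
gripper_force: 41.3
```

servo_tool(
  commands=[
    {"linear": [0, 0, 0], "turn": 0, "claw": 58},
    {"linear": [0, 0, 0], "turn": 0, "claw": 70},
    {"linear": [0, 0, 0], "turn": 0, "claw": 85},
    {"linear": [0, 0, 0], "turn": 0, "claw": 100},
    {"linear": [0, 0, 0], "turn": 0, "claw": 100},
    {"linear": [0, 0, 0.3], "turn": 0, "claw": 100},
    {"linear": [0, 0, 0.5], "turn": 0, "claw": 100},
    {"linear": [0, 0, 0.5], "turn": 0, "claw": 100},
    {"linear": [0, 0, 0.5], "turn": 0, "claw": 100},
    {"linear": [0, 0, 0.5], "turn": 0, "claw": 100},
    {"linear": [0, 0, 0.4], "turn": 0, "claw": 100},
    {"linear": [0, 0, 0.27], "turn": 0, "claw": 100},
    {"linear": [0, 0, 0], "turn": 0, "claw": 100},
  ],
)

```text
time: 9.0
position: [610.2, 201.2, 151.9]
tool_rot: [-3.14, -0.003, -0.201]
ft_force: [0.1, -0.1, -0.2]
gripper_width: 85.3
gripper_force: 0.0
```

servo_tool(
  commands=[
    {"linear": [-0.1, -0.3, 0], "turn": 0.32, "claw": 100},
    {"linear": [-0.185, -0.656, 0], "turn": 0.32, "claw": 100},
    {"linear": [-0.185, -0.656, 0], "turn": 0.32, "claw": 100},
    {"linear": [-0.185, -0.656, 0], "turn": 0.32, "claw": 100},
    {"linear": [-0.185, -0.656, 0], "turn": 0.32, "claw": 100},
    {"linear": [-0.185, -0.656, 0], "turn": 0.32, "claw": 100},
    {"linear": [-0.185, -0.656, 0], "turn": 0.32, "claw": 100},
    {"linear": [-0.185, -0.656, 0], "turn": 0.32, "claw": 100},
    {"linear": [-0.185, -0.656, 0], "turn": 0.32, "claw": 100},
    {"linear": [-0.185, -0.656, 0], "turn": 0.32, "claw": 100},
    {"linear": [-0.185, -0.656, 0], "turn": 0.32, "claw": 100},
    {"linear": [-0.185, -0.656, 0], "turn": 0.32, "claw": 100},
    {"linear": [-0.185, -0.656, 0], "turn": 0.32, "claw": 100},
    {"linear": [-0.185, -0.656, 0], "turn": 0.32, "claw": 100},
    {"linear": [-0.085, -0.356, 0], "turn": 0, "claw": 100},
    {"linear": [0, 0, 0], "turn": 0, "claw": 100},
    {"linear": [0, 0, 0], "turn": 0, "claw": 100},
  ],
)

```text
time: 10.7
position: [505.9, -165.4, 149.4]
tool_rot: [-3.141, 0.0, 0.19]
ft_force: [0.6, 0.7, 0.9]
gripper_width: 85.6
gripper_force: 0.0
```

Run:
```python
from h import *
T=snap('top');S=snap('side')
a=cv2.resize(T['pixels'][180:350,145:235,::-1],None,fx=3.5,fy=3.5,interpolation=2)
b=cv2.resize(S['pixels'][120:200,165:365,::-1],None,fx=2.4,fy=2.4,interpolation=2)
w=np.zeros((600,800,3),np.uint8);w[:a.shape[0],:a.shape[1]]=a;w[:b.shape[0],318:318+b.shape[1]]=b
cv2.imwrite('pics/p1.png',w)
```

```text
(no output)
```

View pics/p1.png

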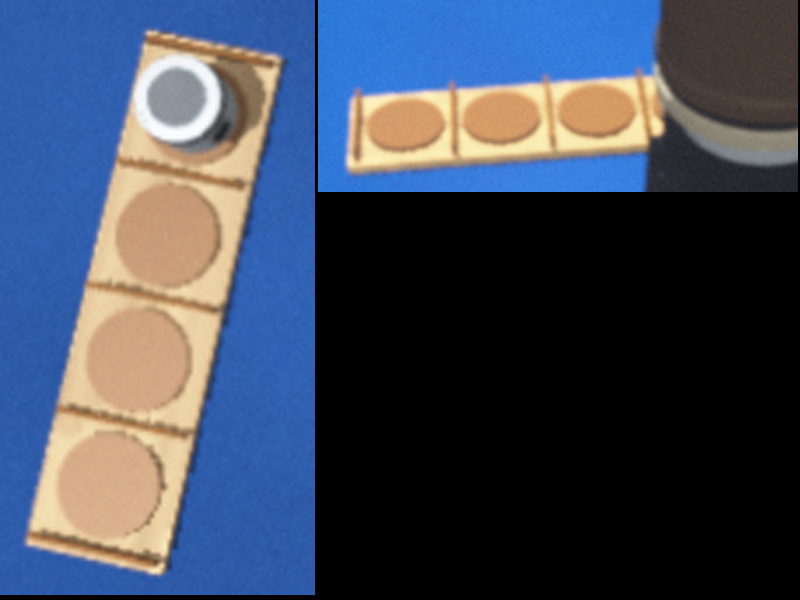

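The top crop shows the piston top at (195.9,208) and the pads at (192.9,247.4), (184.6,282.9) and (176.4,318.6).

Run:
```python
from h import *
T=snap('top');o=-0.36
P=np.array([(167.5,236),(138.5,360),(110,485)])/3.5+[145,180]+o
q=ray(T,P,12)[:,:2];print(q.round(1))
u=(q[0]-q[2])/np.linalg.norm(q[0]-q[2]);m=q.mean(0);print('yaw',np.arctan2(u[1],u[0]),[(m+u*k*68).round(1).tolist() for k in(-1,0,1,2)])
print('piston',ray(T,np.array([178,98])/3.5+[145,180]+o,56)[0].round(1), 'orig pad',ray(T,[200.7,211.7],12)[0])
```

```text
[[543.4 214.7]
 [477.1 228.3]
 [411.1 241.7]]
yaw -0.20095642945672593 [[410.6, 241.8], [477.2, 228.2], [543.9, 214.6], [610.5, 201.1]]
piston [610.  200.3  56. ] orig pad [610.48869217 201.23862364  12.        ]
```

servo_tool(
  commands=[
    {"linear": [0, 0, -0.3], "turn": 0, "claw": 90},
    {"linear": [0, 0, -0.5], "turn": 0, "claw": 90},
    {"linear": [0, 0, -0.5], "turn": 0, "claw": 90},
    {"linear": [0, 0, -0.5], "turn": 0, "claw": 90},
    {"linear": [0, 0, -0.5], "turn": 0, "claw": 90},
    {"linear": [0, 0, -0.35], "turn": 0, "claw": 90},
    {"linear": [0, 0, -0.2], "turn": 0, "claw": 80},
    {"linear": [0, 0, 0], "turn": 0, "claw": 65},
    {"linear": [0, 0, 0], "turn": 0, "claw": 50},
    {"linear": [0, 0, 0], "turn": 0, "claw": 40},
    {"linear": [0, 0, 0], "turn": 0, "claw": 32},
    {"linear": [0, 0, 0], "turn": 0, "claw": 25},
    {"linear": [0, 0, 0], "turn": 0, "claw": 22},
    {"linear": [0, 0, 0], "turn": 0, "claw": 22},
    {"linear": [0, 0, 0], "turn": 0, "claw": 22},
    {"linear": [0, 0, 0], "turn": 0, "claw": 22},
  ],
)

```text
time: 12.45
position: [506.4, -166.7, 36.7]
tool_rot: [3.141, -0.002, 0.19]
ft_force: [-1.7, 0.7, 6.1]
gripper_width: 29.1
gripper_force: 39.3
```

servo_tool(
  commands=[
    {"linear": [0, 0, 0.3], "turn": 0, "claw": 22},
    {"linear": [0, 0, 0.5], "turn": 0, "claw": 22},
    {"linear": [0, 0, 0.5], "turn": 0, "claw": 22},
    {"linear": [0, 0, 0.5], "turn": 0, "claw": 22},
    {"linear": [0, 0, 0.5], "turn": 0, "claw": 22},
    {"linear": [0, 0, 0.35], "turn": 0, "claw": 22},
    {"linear": [0, 0, 0.2], "turn": 0, "claw": 22},
    {"linear": [0, 0, 0], "turn": 0, "claw": 22},
  ],
)

```text
time: 13.25
position: [506.1, -166.7, 151.0]
tool_rot: [3.141, -0.002, 0.19]
ft_force: [-0.2, 0.1, -2.6]
gripper_width: 29.1
gripper_force: 39.6
```

servo_tool(
  commands=[
    {"linear": [0.03, 0.34, 0], "turn": -0.32, "claw": 22},
    {"linear": [0.067, 0.68, 0], "turn": -0.32, "claw": 22},
    {"linear": [0.067, 0.68, 0], "turn": -0.32, "claw": 22},
    {"linear": [0.067, 0.68, 0], "turn": -0.32, "claw": 22},
    {"linear": [0.067, 0.68, 0], "turn": -0.32, "claw": 22},
    {"linear": [0.067, 0.68, 0], "turn": -0.32, "claw": 22},
    {"linear": [0.067, 0.68, 0], "turn": -0.32, "claw": 22},
    {"linear": [0.067, 0.68, 0], "turn": -0.32, "claw": 22},
    {"linear": [0.067, 0.68, 0], "turn": -0.32, "claw": 22},
    {"linear": [0.067, 0.68, 0], "turn": -0.32, "claw": 22},
    {"linear": [0.067, 0.68, 0], "turn": -0.32, "claw": 22},
    {"linear": [0.067, 0.68, 0], "turn": -0.32, "claw": 22},
    {"linear": [0.067, 0.68, 0], "turn": -0.32, "claw": 22},
    {"linear": [0.067, 0.68, 0], "turn": -0.32, "claw": 22},
    {"linear": [0.032, 0.345, 0], "turn": 0, "claw": 22},
    {"linear": [0, 0, 0], "turn": 0, "claw": 22},
    {"linear": [0, 0, 0], "turn": 0, "claw": 22},
  ],
)

```text
time: 14.95
position: [542.7, 213.2, 149.0]
tool_rot: [3.14, 0.001, -0.2]
ft_force: [0.3, -0.8, -1.9]
gripper_width: 29.1
gripper_force: 39.8
```

servo_tool(
  commands=[
    {"linear": [0, 0, -0.3], "turn": 0, "claw": 22},
    {"linear": [0, 0, -0.5], "turn": 0, "claw": 22},
    {"linear": [0, 0, -0.5], "turn": 0, "claw": 22},
    {"linear": [0, 0, -0.5], "turn": 0, "claw": 22},
    {"linear": [0, 0, -0.5], "turn": 0, "claw": 22},
    {"linear": [0, 0, -0.35], "turn": 0, "claw": 22},
    {"linear": [0, 0, -0.14], "turn": 0, "claw": 22},
    {"linear": [0, 0, -0.04], "turn": 0, "claw": 22},
    {"linear": [0, 0, 0], "turn": 0, "claw": 22},
    {"linear": [0, 0, 0], "turn": 0, "claw": 22},
  ],
)

```text
time: 15.95
position: [543.4, 214.2, 36.8]
tool_rot: [-3.141, -0.001, -0.201]
ft_force: [-0.2, -0.7, -2.6]
gripper_width: 29.2
gripper_force: 39.7
```

servo_tool(
  commands=[
    {"linear": [0, 0, 0], "turn": 0, "claw": 35},
    {"linear": [0, 0, 0], "turn": 0, "claw": 50},
    {"linear": [0, 0, 0], "turn": 0, "claw": 65},
    {"linear": [0, 0, 0], "turn": 0, "claw": 80},
    {"linear": [0, 0, 0], "turn": 0, "claw": 90},
    {"linear": [0, 0, 0.33], "turn": 0, "claw": 90},
    {"linear": [0, 0, 0.5], "turn": 0, "claw": 90},
    {"linear": [0, 0, 0.5], "turn": 0, "claw": 90},
    {"linear": [0, 0, 0.5], "turn": 0, "claw": 90},
    {"linear": [0, 0, 0.5], "turn": 0, "claw": 90},
    {"linear": [0, 0, 0.3], "turn": 0, "claw": 90},
    {"linear": [0, 0, 0.2], "turn": 0, "claw": 90},
    {"linear": [0, 0, 0], "turn": 0, "claw": 90},
  ],
)

```text
time: 17.25
position: [543.5, 214.7, 150.8]
tool_rot: [-3.141, -0.002, -0.201]
ft_force: [0.5, -0.4, 0.4]
gripper_width: 76.8
gripper_force: 0.0
```

servo_tool(
  commands=[
    {"linear": [0.045, -0.34, 0], "turn": 0.32, "claw": 90},
    {"linear": [0.046, -0.66, 0], "turn": 0.32, "claw": 90},
    {"linear": [0.046, -0.66, 0], "turn": 0.32, "claw": 90},
    {"linear": [0.046, -0.66, 0], "turn": 0.32, "claw": 90},
    {"linear": [0.046, -0.66, 0], "turn": 0.32, "claw": 90},
    {"linear": [0.046, -0.66, 0], "turn": 0.32, "claw": 90},
    {"linear": [0.046, -0.66, 0], "turn": 0.32, "claw": 90},
    {"linear": [0.046, -0.66, 0], "turn": 0.32, "claw": 90},
    {"linear": [0.046, -0.66, 0], "turn": 0.32, "claw": 90},
    {"linear": [0.046, -0.66, 0], "turn": 0.32, "claw": 90},
    {"linear": [0.046, -0.66, 0], "turn": 0.32, "claw": 90},
    {"linear": [0.046, -0.66, 0], "turn": 0.32, "claw": 90},
    {"linear": [0.046, -0.66, 0], "turn": 0.32, "claw": 90},
    {"linear": [0.046, -0.66, 0], "turn": 0.32, "claw": 90},
    {"linear": [0.045, -0.34, 0], "turn": 0, "claw": 90},
    {"linear": [0, 0, 0], "turn": 0, "claw": 80},
    {"linear": [0, 0, 0], "turn": 0, "claw": 70},
  ],
)

```text
time: 18.95
position: [570.3, -154.6, 149.1]
tool_rot: [-3.14, 0.001, 0.19]
ft_force: [0.3, 0.3, 0.1]
gripper_width: 60.0
gripper_force: 0.0
```

Run:
```python
from h import *
T=snap('top')
a=cv2.resize(T['pixels'][180:350,145:235,::-1],None,fx=3.5,fy=3.5,interpolation=2)
cv2.imwrite('pics/p2.png',a)
```

```text
(no output)
```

View pics/p2.png

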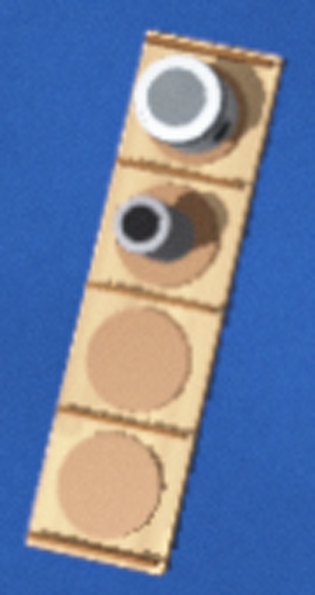

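The sleeve stands on its pad, its top at about (184.7,243.1). Now the hub.

servo_tool(
  commands=[
    {"linear": [0, 0, -0.3], "turn": 0, "claw": 65},
    {"linear": [0, 0, -0.5], "turn": 0, "claw": 65},
    {"linear": [0, 0, -0.5], "turn": 0, "claw": 65},
    {"linear": [0, 0, -0.5], "turn": 0, "claw": 65},
    {"linear": [0, 0, -0.5], "turn": 0, "claw": 65},
    {"linear": [0, 0, -0.35], "turn": 0, "claw": 65},
    {"linear": [0, 0, -0.2], "turn": 0, "claw": 60},
    {"linear": [0, 0, 0], "turn": 0, "claw": 50},
    {"linear": [0, 0, 0], "turn": 0, "claw": 40},
    {"linear": [0, 0, 0], "turn": 0, "claw": 35},
    {"linear": [0, 0, 0], "turn": 0, "claw": 28},
    {"linear": [0, 0, 0], "turn": 0, "claw": 22},
    {"linear": [0, 0, 0], "turn": 0, "claw": 18},
    {"linear": [0, 0, 0], "turn": 0, "claw": 18},
    {"linear": [0, 0, 0], "turn": 0, "claw": 18},
    {"linear": [0, 0, 0], "turn": 0, "claw": 18},
  ],
  grip_force=45,
)

```text
time: 20.6
position: [571.2, -156.0, 36.8]
tool_rot: [3.141, -0.002, 0.19]
ft_force: [-0.9, 0.6, 6.0]
gripper_width: 24.3
gripper_force: 43.8
```

Run:
```python
from h import *
T=snap('top');print(ray(T,np.array([140.5,222.5])/3.5+[145,180]-.36,67)[0])
```

```text
[544.17653201 214.57635201  67.        ]
```

servo_tool(
  commands=[
    {"linear": [0, 0, 0.3], "turn": 0, "claw": 18},
    {"linear": [0, 0, 0.5], "turn": 0, "claw": 18},
    {"linear": [0, 0, 0.5], "turn": 0, "claw": 18},
    {"linear": [0, 0, 0.5], "turn": 0, "claw": 18},
    {"linear": [0, 0, 0.5], "turn": 0, "claw": 18},
    {"linear": [0, 0, 0.35], "turn": 0, "claw": 18},
    {"linear": [0, 0, 0.2], "turn": 0, "claw": 18},
    {"linear": [0, 0, 0], "turn": 0, "claw": 18},
  ],
)

```text
time: 21.45
position: [570.9, -156.1, 150.7]
tool_rot: [3.141, -0.001, 0.19]
ft_force: [0.6, 0.6, -4.2]
gripper_width: 24.5
gripper_force: 44.4
```

servo_tool(
  commands=[
    {"linear": [-0.157, 0.35, 0], "turn": -0.32, "claw": 18},
    {"linear": [-0.157, 0.685, 0], "turn": -0.32, "claw": 18},
    {"linear": [-0.157, 0.685, 0], "turn": -0.32, "claw": 18},
    {"linear": [-0.157, 0.685, 0], "turn": -0.32, "claw": 18},
    {"linear": [-0.157, 0.685, 0], "turn": -0.32, "claw": 18},
    {"linear": [-0.157, 0.685, 0], "turn": -0.32, "claw": 18},
    {"linear": [-0.157, 0.685, 0], "turn": -0.32, "claw": 18},
    {"linear": [-0.157, 0.685, 0], "turn": -0.32, "claw": 18},
    {"linear": [-0.157, 0.685, 0], "turn": -0.32, "claw": 18},
    {"linear": [-0.157, 0.685, 0], "turn": -0.32, "claw": 18},
    {"linear": [-0.157, 0.685, 0], "turn": -0.32, "claw": 18},
    {"linear": [-0.157, 0.685, 0], "turn": -0.32, "claw": 18},
    {"linear": [-0.157, 0.685, 0], "turn": -0.32, "claw": 18},
    {"linear": [-0.157, 0.685, 0], "turn": -0.32, "claw": 18},
    {"linear": [-0.157, 0.345, 0], "turn": 0, "claw": 18},
    {"linear": [0, 0, 0], "turn": 0, "claw": 18},
    {"linear": [0, 0, 0], "turn": 0, "claw": 18},
  ],
)

```text
time: 23.15
position: [475.9, 227.5, 148.8]
tool_rot: [3.14, 0.001, -0.2]
ft_force: [0.6, -0.7, -3.8]
gripper_width: 24.4
gripper_force: 44.6
```

servo_tool(
  commands=[
    {"linear": [0, 0, -0.3], "turn": 0, "claw": 18},
    {"linear": [0, 0, -0.5], "turn": 0, "claw": 18},
    {"linear": [0, 0, -0.5], "turn": 0, "claw": 18},
    {"linear": [0, 0, -0.5], "turn": 0, "claw": 18},
    {"linear": [0, 0, -0.5], "turn": 0, "claw": 18},
    {"linear": [0, 0, -0.35], "turn": 0, "claw": 18},
    {"linear": [0, 0, -0.14], "turn": 0, "claw": 18},
    {"linear": [0, 0, -0.04], "turn": 0, "claw": 18},
    {"linear": [0, 0, 0], "turn": 0, "claw": 18},
    {"linear": [0, 0, 0], "turn": 0, "claw": 18},
  ],
)

```text
time: 24.15
position: [476.8, 227.9, 36.8]
tool_rot: [-3.141, -0.001, -0.201]
ft_force: [0.2, -1.6, 0.1]
gripper_width: 24.6
gripper_force: 44.9
```

servo_tool(
  commands=[
    {"linear": [0, 0, 0], "turn": 0, "claw": 32},
    {"linear": [0, 0, 0], "turn": 0, "claw": 45},
    {"linear": [0, 0, 0], "turn": 0, "claw": 60},
    {"linear": [0, 0, 0], "turn": 0, "claw": 70},
    {"linear": [0, 0, 0], "turn": 0, "claw": 70},
    {"linear": [0, 0, 0.33], "turn": 0, "claw": 70},
    {"linear": [0, 0, 0.5], "turn": 0, "claw": 80},
    {"linear": [0, 0, 0.5], "turn": 0, "claw": 90},
    {"linear": [0, 0, 0.5], "turn": 0, "claw": 90},
    {"linear": [0, 0, 0.5], "turn": 0, "claw": 90},
    {"linear": [0, 0, 0.3], "turn": 0, "claw": 90},
    {"linear": [0, 0, 0.2], "turn": 0, "claw": 90},
    {"linear": [0, 0, 0], "turn": 0, "claw": 90},
  ],
)

```text
time: 25.45
position: [476.8, 228.3, 150.8]
tool_rot: [-3.141, -0.001, -0.201]
ft_force: [0.2, 0.1, 0.0]
gripper_width: 76.9
gripper_force: 0.0
```

servo_tool(
  commands=[
    {"linear": [0.27, -0.35, 0], "turn": 0.32, "claw": 90},
    {"linear": [0.267, -0.66, 0], "turn": 0.32, "claw": 90},
    {"linear": [0.267, -0.66, 0], "turn": 0.32, "claw": 90},
    {"linear": [0.267, -0.66, 0], "turn": 0.32, "claw": 90},
    {"linear": [0.267, -0.66, 0], "turn": 0.32, "claw": 90},
    {"linear": [0.267, -0.66, 0], "turn": 0.32, "claw": 90},
    {"linear": [0.267, -0.66, 0], "turn": 0.32, "claw": 90},
    {"linear": [0.267, -0.66, 0], "turn": 0.32, "claw": 90},
    {"linear": [0.267, -0.66, 0], "turn": 0.32, "claw": 90},
    {"linear": [0.267, -0.66, 0], "turn": 0.32, "claw": 90},
    {"linear": [0.267, -0.66, 0], "turn": 0.32, "claw": 90},
    {"linear": [0.267, -0.66, 0], "turn": 0.32, "claw": 90},
    {"linear": [0.267, -0.66, 0], "turn": 0.32, "claw": 90},
    {"linear": [0.267, -0.66, 0], "turn": 0.32, "claw": 90},
    {"linear": [0.269, -0.345, 0], "turn": 0, "claw": 90},
    {"linear": [0, 0, 0], "turn": 0, "claw": 90},
    {"linear": [0, 0, 0], "turn": 0, "claw": 90},
  ],
)

```text
time: 27.15
position: [635.9, -142.3, 148.4]
tool_rot: [-3.14, 0.002, 0.19]
ft_force: [0.1, 1.2, -0.5]
gripper_width: 77.0
gripper_force: 0.0
```

Run:
```python
from h import *
T=snap('top')
a=cv2.resize(T['pixels'][180:350,145:235,::-1],None,fx=3.5,fy=3.5,interpolation=2)
cv2.imwrite('pics/p3.png',a)
```

```text
(no output)
```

View pics/p3.png

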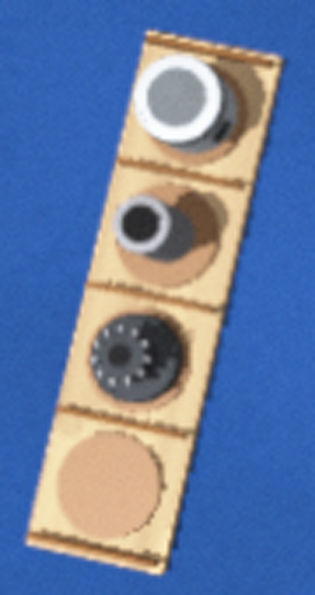

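The hub sits on its pad, boss at about (179.5,281.3). Bearing next, low on the rim.

servo_tool(
  commands=[
    {"linear": [0, 0, -0.3], "turn": 0, "claw": 90},
    {"linear": [0, 0, -0.5], "turn": 0, "claw": 90},
    {"linear": [0, 0, -0.5], "turn": 0, "claw": 90},
    {"linear": [0, 0, -0.5], "turn": 0, "claw": 90},
    {"linear": [0, 0, -0.5], "turn": 0, "claw": 90},
    {"linear": [0, 0, -0.5], "turn": 0, "claw": 90},
    {"linear": [0, 0, -0.3], "turn": 0, "claw": 85},
    {"linear": [0, 0, -0.1], "turn": 0, "claw": 80},
    {"linear": [0, 0, 0], "turn": 0, "claw": 72},
    {"linear": [0, 0, 0], "turn": 0, "claw": 65},
    {"linear": [0, 0, 0], "turn": 0, "claw": 60},
    {"linear": [0, 0, 0], "turn": 0, "claw": 60},
  ],
)

```text
time: 28.4
position: [637.2, -143.0, 22.6]
tool_rot: [3.141, -0.001, 0.19]
ft_force: [0.6, -0.8, -0.7]
gripper_width: 51.5
gripper_force: 0.0
```

servo_tool(
  commands=[
    {"linear": [0, 0, 0], "turn": 0, "claw": 56},
    {"linear": [0, 0, 0], "turn": 0, "claw": 52},
    {"linear": [0, 0, 0], "turn": 0, "claw": 47},
    {"linear": [0, 0, 0], "turn": 0, "claw": 42},
    {"linear": [0, 0, 0], "turn": 0, "claw": 42},
    {"linear": [0, 0, 0], "turn": 0, "claw": 42},
  ],
)

```text
time: 29.0
position: [637.0, -143.0, 22.6]
tool_rot: [3.141, -0.001, 0.19]
ft_force: [-1.7, 0.7, 6.0]
gripper_width: 44.7
gripper_force: 45.0
```

Run:
```python
from h import *
S=snap('side');cv2.imwrite('pics/b1.png',cv2.resize(S['pixels'][210:390,330:530,::-1],None,fx=3,fy=3,interpolation=2))
```

```text
(no output)
```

View pics/b1.png

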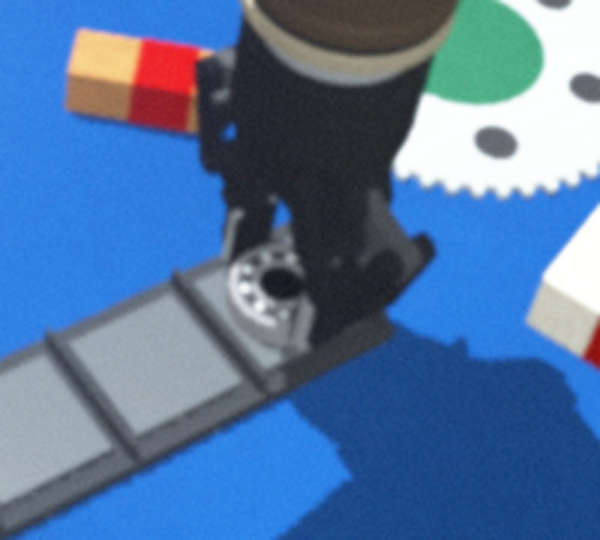

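The side crop shows both fingers on the bearing's rim.

servo_tool(
  commands=[
    {"linear": [0, 0, 0.2], "turn": 0, "claw": 42},
    {"linear": [0, 0, 0.5], "turn": 0, "claw": 42},
    {"linear": [0, 0, 0.5], "turn": 0, "claw": 42},
    {"linear": [0, 0, 0.5], "turn": 0, "claw": 42},
    {"linear": [0, 0, 0.5], "turn": 0, "claw": 42},
    {"linear": [0, 0, 0.5], "turn": 0, "claw": 42},
    {"linear": [0, 0, 0.3], "turn": 0, "claw": 42},
    {"linear": [0, 0, 0.2], "turn": 0, "claw": 42},
    {"linear": [0, 0, 0], "turn": 0, "claw": 42},
  ],
)

```text
time: 29.95
position: [637.1, -143.0, 150.7]
tool_rot: [3.141, -0.001, 0.19]
ft_force: [-0.1, 0.2, -0.5]
gripper_width: 44.7
gripper_force: 46.2
```

servo_tool(
  commands=[
    {"linear": [-0.378, 0.35, 0], "turn": -0.32, "claw": 42},
    {"linear": [-0.378, 0.686, 0], "turn": -0.32, "claw": 42},
    {"linear": [-0.378, 0.686, 0], "turn": -0.32, "claw": 42},
    {"linear": [-0.378, 0.686, 0], "turn": -0.32, "claw": 42},
    {"linear": [-0.378, 0.686, 0], "turn": -0.32, "claw": 42},
    {"linear": [-0.378, 0.686, 0], "turn": -0.32, "claw": 42},
    {"linear": [-0.378, 0.686, 0], "turn": -0.32, "claw": 42},
    {"linear": [-0.378, 0.686, 0], "turn": -0.32, "claw": 42},
    {"linear": [-0.378, 0.686, 0], "turn": -0.32, "claw": 42},
    {"linear": [-0.378, 0.686, 0], "turn": -0.32, "claw": 42},
    {"linear": [-0.378, 0.686, 0], "turn": -0.32, "claw": 42},
    {"linear": [-0.378, 0.686, 0], "turn": -0.32, "claw": 42},
    {"linear": [-0.378, 0.686, 0], "turn": -0.32, "claw": 42},
    {"linear": [-0.378, 0.686, 0], "turn": -0.32, "claw": 42},
    {"linear": [-0.378, 0.347, 0], "turn": 0, "claw": 42},
    {"linear": [0, 0, 0], "turn": 0, "claw": 42},
    {"linear": [0, 0, 0], "turn": 0, "claw": 42},
  ],
)

```text
time: 31.65
position: [409.5, 241.5, 149.1]
tool_rot: [3.141, 0.001, -0.2]
ft_force: [0.5, -0.9, -1.7]
gripper_width: 44.5
gripper_force: 46.3
```

Run:
```python
from h import *
S=snap('side');cv2.imwrite('pics/b2.png',cv2.resize(S['pixels'][60:220,150:360,::-1],None,fx=3,fy=3,interpolation=2))
```

```text
(no output)
```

View pics/b2.png

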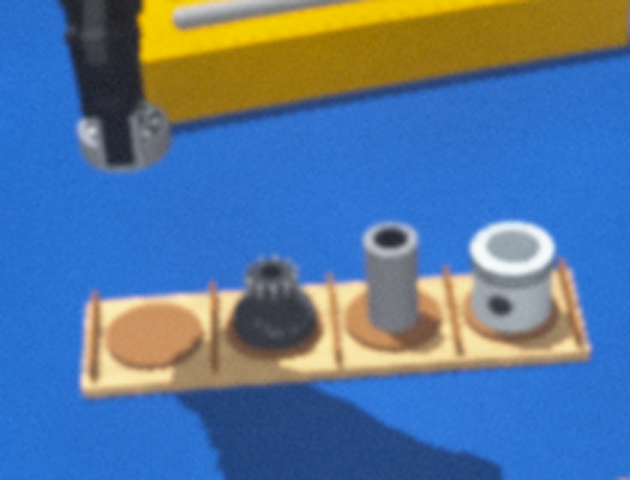

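The bearing is held level, and the other three stand on their pads. Lowering it now.

servo_tool(
  commands=[
    {"linear": [0, 0, -0.3], "turn": 0, "claw": 42},
    {"linear": [0, 0, -0.5], "turn": 0, "claw": 42},
    {"linear": [0, 0, -0.5], "turn": 0, "claw": 42},
    {"linear": [0, 0, -0.5], "turn": 0, "claw": 42},
    {"linear": [0, 0, -0.5], "turn": 0, "claw": 42},
    {"linear": [0, 0, -0.5], "turn": 0, "claw": 42},
    {"linear": [0, 0, -0.3], "turn": 0, "claw": 42},
    {"linear": [0, 0, -0.08], "turn": 0, "claw": 42},
    {"linear": [0, 0, 0], "turn": 0, "claw": 42},
    {"linear": [0, 0, 0], "turn": 0, "claw": 42},
  ],
)

```text
time: 32.7
position: [410.3, 241.7, 22.7]
tool_rot: [-3.141, -0.0, -0.201]
ft_force: [0.6, 0.4, -1.0]
gripper_width: 44.7
gripper_force: 49.8
```

servo_tool(
  commands=[
    {"linear": [0, 0, 0], "turn": 0, "claw": 58},
    {"linear": [0, 0, 0], "turn": 0, "claw": 70},
    {"linear": [0, 0, 0], "turn": 0, "claw": 85},
    {"linear": [0, 0, 0], "turn": 0, "claw": 95},
    {"linear": [0, 0, 0], "turn": 0, "claw": 95},
    {"linear": [0, 0, 0.33], "turn": 0, "claw": 95},
    {"linear": [0, 0, 0.5], "turn": 0, "claw": 95},
    {"linear": [0, 0, 0.5], "turn": 0, "claw": 95},
    {"linear": [0, 0, 0.5], "turn": 0, "claw": 95},
    {"linear": [0, 0, 0.5], "turn": 0, "claw": 95},
    {"linear": [0, 0, 0.5], "turn": 0, "claw": 95},
    {"linear": [0, 0, 0.3], "turn": 0, "claw": 95},
    {"linear": [0, 0, 0], "turn": 0, "claw": 95},
  ],
)

```text
time: 34.0
position: [410.8, 242.3, 149.7]
tool_rot: [-3.139, -0.003, -0.201]
ft_force: [0.0, 0.3, -0.0]
gripper_width: 80.9
gripper_force: 0.0
```

servo_tool(
  commands=[
    {"linear": [0.1, -0.5, 0], "turn": 0.2, "claw": 95},
    {"linear": [0.1, -0.6, 0], "turn": 0.2, "claw": 95},
    {"linear": [0.1, -0.6, 0], "turn": 0.2, "claw": 95},
    {"linear": [0.1, -0.6, 0], "turn": 0.2, "claw": 95},
    {"linear": [0.1, -0.6, 0], "turn": 0.2, "claw": 95},
    {"linear": [0.1, -0.6, 0], "turn": 0.2, "claw": 95},
    {"linear": [0.1, -0.6, 0], "turn": 0.2, "claw": 95},
    {"linear": [0.1, -0.6, 0], "turn": 0.2, "claw": 95},
    {"linear": [0.1, -0.6, 0], "turn": 0.2, "claw": 95},
    {"linear": [0.1, -0.5, 0], "turn": 0.2, "claw": 95},
    {"linear": [0.1, -0.3, 0], "turn": 0.2, "claw": 95},
    {"linear": [0, 0, 0], "turn": 0, "claw": 95},
  ],
)

```text
time: 35.2
position: [453.7, -4.1, 146.9]
tool_rot: [3.141, 0.001, -0.012]
ft_force: [-0.9, 0.7, -0.9]
gripper_width: 81.2
gripper_force: 0.0
```

Run:
```python
from h import *
T=snap('top')
a=cv2.resize(T['pixels'][180:350,145:235,::-1],None,fx=3.5,fy=3.5,interpolation=2)
cv2.imwrite('pics/p4.png',a)
```

```text
(no output)
```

View pics/p4.png

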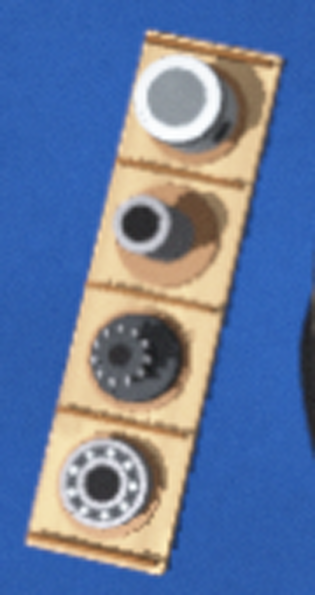

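All four stand upright and in reverse order, with the bearing nearest at (174.1,317.6). I'll check the last two numerically.

Run:
```python
from h import *
T=snap('top')
for p,z in(((121,355),50),((103.5,483),26)):print(ray(T,np.array(p)/3.5+[145,180]-.36,z)[0].round(1))
```

```text
[478.1 227.1  50. ]
[412.5 241.1  26. ]
```

```bash
python3 -c "
from bench import manip
print(manip.sign_off())"
```

```text
the job is handed in; nothing more can be done
None
```

All four parts stand upright and released on the assembly rack in reverse order (from the robot: bearing, hub, sleeve, piston), each within about 2 mm of its pad centre by camera, and the job was handed in at about 35 s.

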